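# Draw the hood's filter bolt with the hook rod

### The job

Unlock the filter drawer at the back of the clear-roofed bench hood: take the orange-handled hook rod off its hanger, reach in under the roof with it, hook the red knob of the bolt and draw the bolt towards the front as far as it goes. Then hang the hook rod back in its hanger as it was. Do not touch the bolt with the gripper, and leave the two small jars and the black bottle where they stand.

Things in the scene. Friction and masses are not known exactly. Their poses are not given: they have to be found in the camera images.
- hood: Bench hood, fixed. x axis from its open front to its back, y to its left seen from the front; origin on the desk, on the middle line. Grey deck x -50 to +120, y +/-80, top at z 10 mm. White filter housing x +60 (front face, drawer front 1 mm out) to +120, full width, up to z 170 mm. Bolt on the line y = 0; guides to z 34 mm, y +/-12, x -32 to -22 and +45 to +55 (ears to y +/-25, 3 mm high).
- roof_edge (a point): Middle of the lower front edge of the hood's clear roof: 150 mm above the desk, at hood x = -5 mm, axes as the hood's. The roof is 6 mm thick, level, 160 mm wide, and runs back to the housing; 5 mm clear side walls and 10 mm aluminium posts stand at its sides (inner faces at y = +/-70 mm). Below it the front is open.
- bolt_part (a joint): Travel of the bolt in m: 0 = shut (rear end in the housing), grows as the bolt is drawn towards the hood's front (its -x), stop at 0.035. It slides with 2 N of friction and some drag and stays where it is left.
- bolt_knob (a point): Middle of the bolt's upright knob: post 12 mm across with a red top part, standing from z 26 mm to z 64 mm above the desk; this point is at z 50 mm, on the knob's axis, at x = +20 mm, y = 0 of the hood when shut, x = -15 mm when fully drawn. Its axes are the hood's. The barrel under it is 10 mm thick with its axis at z 24 mm.
- hook_rod: Hook rod, 130 g, hanging upright. z axis up the rod; origin on its axis at the height of the finger's axis. Steel rod 8 mm thick, z 0 to 145; hook finger 8 mm thick leaves the rod at z = 0 square to it along -y, its round end 32 mm from the rod's axis; collar 26 mm across, z 145 to 150; orange handle 18 x 18 mm, z 150 to 225, flats square to x and y. Balances near z = 110 mm.
- hook_collar (a point): Centre of the underside of the hook rod's collar, 145 mm above its origin.
- hanger: Hanger stand, fixed: foot 85 x 80 x 8 mm (x -35 to +50), post 14 x 30 mm at x +15 to +29, up to z 165 mm; blue fork 8 mm thick, top at z 165 mm. x axis from the fork's open mouth towards the post. Slot 14 mm wide along y = 0, closed end at x = +7, straight part to x = -26, flared mouth to x = -39 mm. Origin on the desk under the seat.
- hanger_seat (a point): Seat in the fork: on the slot's middle line at the height of the fork's top (165 mm above the desk), where the middle of the collar's underside lies when the rod hangs. Axes as the hanger's.
- jar_red: Bystander: small jar with red label and black lid, 32 mm across, 46 mm high, standing on the hood's deck to the right of the bolt in front of the roof; origin at its underside.
- jar_yellow: Bystander: jar with yellow label and white lid, 36 mm across, 55 mm high, on the desk; origin at its underside.
- black_bottle: Bystander: black bottle, 42 mm across, 96 mm high, on the desk; origin at its underside.

How it is judged:
By the outcome, as a careful person would: the job done as asked, in the order asked, and still so for the second after the job is handed in, with the robot touching nothing.
It also fails if it takes over 58 s, if anything falls off the work surface, if the arm or the gripper's body presses on something with over 40 N, if the wrist force passes 120 N, or if a joint passes its speed limit or range.

### The arm

A 7-joint arm with a two-finger parallel gripper is mounted at the origin on a cart in front of the work surface, level with it; the furniture and walls round the work are solid. World frame = base frame: x ahead of the robot, y to its left, z up, the work surface at z = 0. Lengths are in mm, angles in rad, forces in N, time in s.
With the tool pointing down it reaches from about 400 to 900 mm from the base axis. Payload 5.5 kg.
Tool frame: the origin (TCP) lies midway between the tips of the shut fingers; the grasp point (between the pads) lies 19 mm behind it (hold_point_z is the distance from the TCP to the grasp point, in mm); z points along the fingers, y is the line along which they close (so a half turn about z gives the same grasp; the last joint's range is limited). The gripper opens to 92 mm and grips with 3 to 60 N. Pads are 19 mm wide; open, the fingers measure 130 mm over their backs; the gripper's body (75 mm by 190 mm) begins 47 mm behind the grasp point.
Start: joints at [1.375, 0.501, -0.427, 1.55, 0.221, 1.138, -0.21], TCP at [287.899, -582.764, 226.729] pointing down, gripper open.
Joint ranges: [-2.88, 2.88], [-0.31, 2.03], [-1.54, 1.56], [0.2, 2.42], [-1.41, 4.55], [0.19, 2.02], [-2.57, 2.57]. Speed limits (rad/s): [2.57, 2.57, 3.14, 3.14, 3.14, 3.14, 3.14].

### API

Orientations are given as a rotation vector (axis times angle).
In Python, from bench import observe, camera, finish_job, find_in, hold_point_z gives the robot as it stands.
- The arm moves only by the shell command python3 -m creep 'ROWS'. ROWS is JSON, a list of rows, each a list of 7 numbers: the shift along the tool's x, y, z in m, then the turn, a rotation vector about the tool's x, y, z in degrees, then the opening, from -1 (shut) to 1 (fully open). A call has 1 to 8 rows; each row is the pose to reach, as a shift and turn from the pose commanded when the call began, along the tool's axes at that moment; what a row does not reach only later rows make up. A row lasts 1/10 s, in which the tool goes at most 50 mm and 8.59 degrees, less where a joint would pass 70% of its speed; a pose out of reach is approached as far as the arm can. A call with a gripper value outside its range is refused whole. The fingers move at their own pace and stop on an object; the grip force is fixed at half the most. Time passes only in rows, so rows that repeat a pose let the fingers close. It gives the time, the measured TCP pose, the force, the opening and the grip force at its end, in the units of the state.
- observe(): the state, without advancing time (a new reading comes with each control period).
- camera(name): name is "scene" or "side" or "wrist"; returns a dict with "frame" (480x640x3 uint8, red, green, blue), "z_map" (480x640 float32, mm along the optical axis (not along the pixel's ray), 0 where there is no reading), "vfov" (degrees; the focal length in pixels is half the picture's height over the tangent of half this angle, whatever the lens; pixels are square), "cx", "cy" (the principal point, pixels), "pose" (4x4, takes a point from camera to world coordinates). Camera axes: x right, y up, looking along -z (the intrinsics and any distortion apply to the point x, -y, -z); pixel columns grow to the right and rows downward; lengths in mm; the calibration is good to about 2 mm. A picture is of the moment at which its call begins.
- finish_job(): hands the job in; it is judged then, once.
Trained networks look in a picture, given as the dict that the camera call returned (one of the last four; its "shot" number tells which), for a name from the list of things; names that differ only in an ending like _2 or _b are one class to them, and where a whole thing is asked for, a point or a joint stands for the part that bears it (a point fixed in the world has none). Each returns a list of dicts, best first, with "p" (0 to 1); they miss things now and then, are a little off and sometimes report something else, mostly with a low value. They report only what shows in the picture. A call takes as long as a camera call.
- find_in(name, picture): "xyz" ([x, y, z] in mm, in the coordinates of the camera as it stood for that picture, good to about 4 mm: the middle of the surface that is visible of it).
The state is a dict: "clock": time; "joints": joint angles; "joint_vel": joint speeds; "tau": joint torques, N m; "ee_pos": TCP position; "tcp_rot": TCP orientation; "contact_force": force on the tool from outside, world axes, zero at the start; "torque": the same for the moment, N m; "width": finger opening in mm; "gripper_force": force on a finger pad.
Only numpy, scipy, OpenCV 4.12 (cv2) and the standard library are available. Lean on these libraries where they do the work, as an engineer would, in place of code of your own. Each camera call takes 0.05 s, during which the arm holds its last target. There are 200 camera calls.

## Working session

There is one attempt and no reset: what is moved stays moved. The work goes in short steps, Python scripts to look and compute and a shell command to move; the robot and the scene stay as the last step left them, time stands still between calls to the robot, and variables do not carry over. Pictures are saved under pics/ and viewed, at most 10 in all, crops included, and the job is handed in when it is done.

```bash
mkdir -p pics; ls; cat > h.py <<'E'
import numpy as np, cv2
from bench import observe, camera, find_in
def K(c):
    f=240/np.tan(np.radians(c["vfov"])/2); return f,c["cx"],c["cy"]
def cloud(c):
    f,cx,cy=K(c); z=c["z_map"]; v,u=np.mgrid[:480,:640]
    p=np.stack([(u-cx)/f*z,-(v-cy)/f*z,-z,np.ones_like(z)],-1)@np.array(c["pose"]).T
    p=p[...,:3]; p[z<=0]=np.nan; return p
def w(c,xyz): return (np.array(c["pose"])@np.r_[xyz,1])[:3]
def save(c,n): cv2.imwrite("pics/"+n+".png",c["frame"][...,::-1])
def shot(n,cam):
    c=camera(cam); save(c,n); np.savez("pics/"+n+".npz",pts=cloud(c),frame=c["frame"]); return c
E
python3 - <<'E'
from h import *
np.set_printoptions(precision=1,suppress=True)
o=observe(); print(o)
for cam in ("scene","side"):
    c=shot(cam+"0",cam); print(cam,[k for k in c],c["vfov"],c["cx"],c["cy"]); print(np.array(c["pose"]))
    for n in "hood bolt_knob hook_rod hook_collar hanger jar_red jar_yellow black_bottle roof_edge hanger_seat".split():
        try: print(n,[(round(r["p"],2),w(c,r["xyz"])) for r in find_in(n,c)[:2]])
        except Exception as e: print(n,e)
E
```

```text
pics
{'clock': 0.0, 'joints': array([ 1.4,  0.5, -0.4,  1.6,  0.2,  1.1, -0.2]), 'joint_vel': array([-0., -0.,  0., -0.,  0., -0., -0.]), 'tau': array([ -0. , -56.7,  -5.8, -27.9,  -0.1,   0. ,   0. ]), 'ee_pos': array([ 287.5, -582.2,  225.6]), 'tcp_rot': array([-3.1, -0.7,  0. ]), 'contact_force': array([-0.3, -0.2,  0.1]), 'torque': array([-0.,  0., -0.]), 'gripper_force': 0.0, 'width': 91.9188498748733}
scene ['frame', 'z_map', 'vfov', 'cx', 'cy', 'pose', 'shot'] 51.87067915644858 315.4871455659049 241.24379573012698
[[   0.8    0.3   -0.6  -41.4]
 [  -0.6    0.3   -0.7 -625.2]
 [  -0.     0.9    0.4  497.9]
 [   0.     0.     0.     1. ]]
hood [(0.93, array([ 621.9, -239.3,  111.7]))]
bolt_knob []
hook_rod [(0.71, array([441.8, 112.2,  49.3])), (0.68, array([425.4, 118.4, 188. ]))]
hook_collar [(0.89, array([424. , 111.8, 183.3]))]
hanger [(0.71, array([440. , 111.9,  45. ]))]
jar_red [(0.67, array([ 588.4, -148.8,   41.5])), (0.31, array([481.7, 276.8,  48. ]))]
jar_yellow [(0.97, array([496.7, -35.4,  36.6]))]
black_bottle [(0.63, array([483.9, 279.5,  48. ])), (0.61, array([4
[... 229 characters left out ...]
37035988632
[[ -0.8   0.3  -0.5   9.5]
 [ -0.6  -0.4   0.7 829.9]
 [  0.    0.9   0.4 564.4]
 [  0.    0.    0.    1. ]]
hood [(0.81, array([ 688. , -199.1,   95.8])), (0.24, array([479.6, 306. ,  56.5]))]
bolt_knob []
hook_rod [(0.55, array([426.1, 120.4, 184.5])), (0.45, array([ 663.8, -167.3,   35.3]))]
hook_collar [(0.65, array([421.2, 117.7, 187.1]))]
hanger [(0.96, array([437.8, 130.9,  30.4])), (0.19, array([ 687.8, -198.1,   97.2]))]
jar_red [(0.59, array([ 599.1, -136.7,   46.9]))]
jar_yellow [(0.48, array([493.8, -18.3,  37.3]))]
black_bottle [(0.68, array([480.6, 307.3,  59.1]))]
roof_edge [(0.66, array([ 688.7, -198.8,   92.8]))]
hanger_seat [(0.77, array([439.1, 133.8,  27.8]))]
```

View pics/scene0.png

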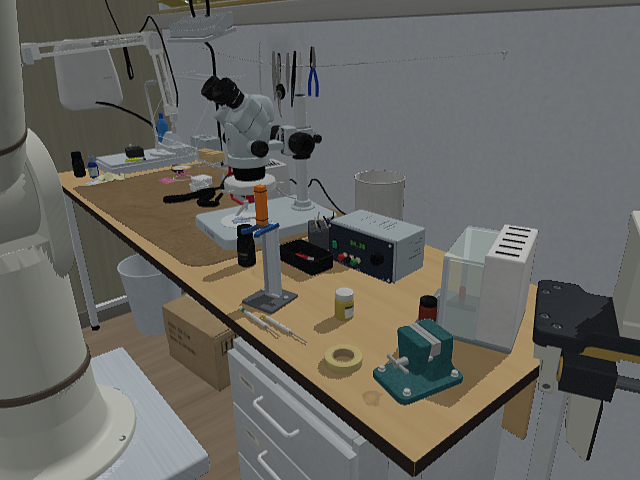

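View pics/side0.png

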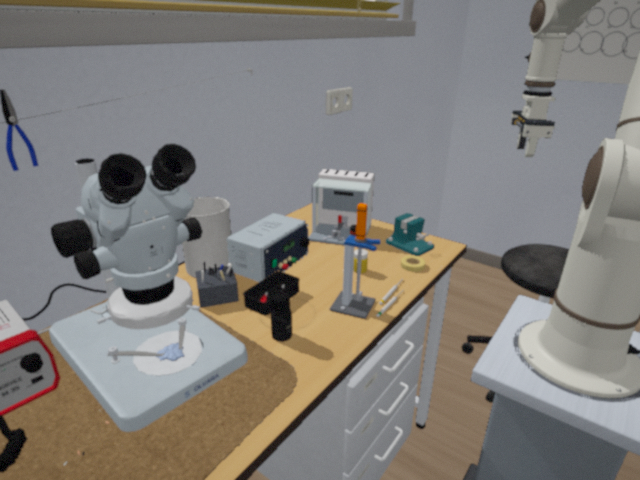

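The scene view shows the hanger with the orange handle at (261,205), the hood at (490,285) with its white housing on the right, and jar_red at (428,307). The side view shows the hood's open front facing the camera at (342,210), the red knob at (340,222) and the fork at (362,243). I'll fit poses from the depth.

```bash
python3 - <<'E'
from h import *
np.set_printoptions(precision=1,suppress=True)
for n in ("scene0","side0"):
    d=np.load("pics/"+n+".npz"); P=d["pts"]; F=d["frame"].astype(int)
    hsv=cv2.cvtColor(d["frame"],cv2.COLOR_RGB2HSV)
    x,y,z=P[...,0],P[...,1],P[...,2]
    hood=(x>540)&(x<860)&(y>-400)&(y<-60)
    m=hood&(z>163)&(z<180); q=P[m]
    if len(q)>20: 
        r=cv2.minAreaRect(q[:,:2].astype(np.float32)); print(n,"housing top",len(q),r,cv2.boxPoints(r).round(0).tolist(),np.median(q[:,2]))
    red=(((hsv[...,0]<8)|(hsv[...,0]>172))&(hsv[...,1]>130)&(hsv[...,2]>60))
    m=hood&red; k,lab,st,ce=cv2.connectedComponentsWithStats(m.astype(np.uint8))
    for i in range(1,k):
        if st[i,4]>8: print("red",st[i],np.median(P[lab==i],0),P[lab==i].min(0),P[lab==i].max(0))
    h=(x>360)&(x<520)&(y>50)&(y<200)
    o=h&(hsv[...,0]>4)&(hsv[...,0]<18)&(hsv[...,1]>150)&(z>175)
    q=P[o]; print("orange",len(q),np.median(q,0),q.min(0),q.max(0))
    b=h&(hsv[...,0]>100)&(hsv[...,0]<125)&(hsv[...,1]>110)&(z>155)&(z<175)
    q=P[b]; r=cv2.minAreaRect(q[:,:2].astype(np.float32)); print("blue",len(q),r,cv2.boxPoints(r).round(0).tolist(),np.median(q[:,2]))
    ft=h&(z>4)&(z<12)&(hsv[...,1]<100); q=P[ft]; r=cv2.minAreaRect(q[:,:2].astype(np.float32)); print("foot",len(q),r,cv2.boxPoints(r).round(0).tolist())
    f=cv2.resize(d["frame"][190:250,300:390] if n=="side0" else d["frame"][170:320,220:320],None,fx=6 if n=="side0" else 4,fy=6 if n=="side0" else 4,interpolation=cv2.INTER_CUBIC)
    cv2.imwrite("pics/crop_"+n+".png",f[...,::-1])
E
```

```text
scene0 housing top 1478 ((693.3945922851562, -240.5623321533203), (159.84841918945312, 59.80268478393555), 20.82392692565918) [[608.0, -241.0], [629.0, -297.0], [779.0, -240.0], [757.0, -184.0]] 169.73511923109274
red [419 305  18  14 123] [ 586.6 -153.4   36.2] [ 582.3 -163.6   21.6] [ 606.1 -135.3   44.5]
orange 457 [421.  109.8 211.8] [414.7 104.8 175.1] [436.9 123.8 244.9]
blue 218 ((419.2787780761719, 118.12068939208984), (68.62311553955078, 46.8555908203125), 20.439125061035156) [[379.0, 128.0], [395.0, 84.0], [460.0, 108.0], [443.0, 152.0]] 163.29852570721462
foot 767 ((411.7998352050781, 108.96812438964844), (130.15599060058594, 90.05986022949219), 23.505935668945312) [[334.0, 124.0], [370.0, 42.0], [489.0, 94.0], [454.0, 176.0]]
side0 housing top 456 ((693.0374755859375, -239.15225219726562), (158.6854705810547, 64.47055053710938), 21.02760887145996) [[607.0, -238.0], [631.0, -298.0], [779.0, -241.0], [756.0, -181.0]] 170.99239573813293
red [339 216   2   7  14] [ 665.6 -166.6   54. ] [ 662.  -168.3   43.9] [ 668.8 -162.9   63.6]
red [351 231   5   4  12] [ 598.1 -133.5   42.8] [ 590.5 -136.4   36.9] [ 605.6 -130.3   44.5]
orange 302 [423.2 123.5 212.7] [415.1 111.1 175.3] [432.9 127.5 246.4]
blue 229 ((421.63140869140625, 118.21937561035156), (66.81629943847656, 37.63529586791992), 10.727508544921875) [[385.0, 130.0], [392.0, 94.0], [458.0, 106.0], [451.0, 143.0]] 164.37638809367309
foot 766 ((416.5350036621094, 107.24006652832031), (125.30237579345703, 96.31196594238281), 15.542879104614258) [[343.0, 137.0], [369.0, 44.0], [490.0, 78.0], [464.0, 170.0]]
```

```bash
python3 - <<'E'
from h import *
np.set_printoptions(precision=1,suppress=True)
for n in ("scene0","side0"):
    P=np.load("pics/"+n+".npz")["pts"]; x,y,z=P[...,0],P[...,1],P[...,2]
    h=(x>360)&(x<520)&(y>50)&(y<200)
    for a,b in ((12,35),(35,90),(90,150),(155,161),(161,170),(200,240)):
        q=P[h&(z>a)&(z<b)]; 
        if len(q)<5: continue
        r=cv2.minAreaRect(q[:,:2].astype(np.float32)); print(n,a,b,len(q),np.round(r[0],0),np.round(r[1],0),round(r[2],1),np.median(q,0))
a=cv2.imread("pics/crop_scene0.png"); b=np.load("pics/side0.npz")["frame"][195:325,310:390,::-1]
b=cv2.resize(b,None,fx=4.6,fy=4.6,interpolation=cv2.INTER_CUBIC)
c=np.zeros((600,800,3),np.uint8); c[:a.shape[0],:400]=a[:600,:400]; b=b[:600,:400]; c[:b.shape[0],400:400+b.shape[1]]=b
cv2.imwrite("pics/both.png",c)
E
```

```text
scene0 12 35 211 [440. 106.] [38. 38.] 38.7 [441.9 110.8  23.1]
scene0 35 90 424 [439. 113.] [29. 29.] 37.2 [442.9 113.6  63.5]
scene0 90 150 490 [439. 113.] [28. 31.] 43.1 [443.  113.8 119.5]
scene0 155 161 99 [421. 117.] [69. 41.] 18.0 [412.5 107.1 159.1]
scene0 161 170 225 [423. 116.] [70. 48.] 14.6 [416.8 108.4 164.6]
scene0 200 240 263 [423. 112.] [15. 24.] 60.4 [420.7 109.4 220.6]
side0 12 35 122 [436. 118.] [59. 28.] 61.6 [441.2 126.   24.1]
side0 35 90 286 [437. 125.] [33. 27.] 77.4 [441.7 128.9  63.1]
side0 90 150 333 [438. 126.] [32. 27.] 73.6 [441.6 129.9 120.4]
side0 155 161 67 [421. 117.] [68. 36.] 9.9 [415.2 129.4 159.2]
side0 161 170 245 [422. 116.] [69. 44.] 13.4 [416.5 124.5 165.1]
side0 200 240 184 [422. 120.] [23. 12.] 52.8 [421.9 123.6 220.8]
```

View pics/both.png

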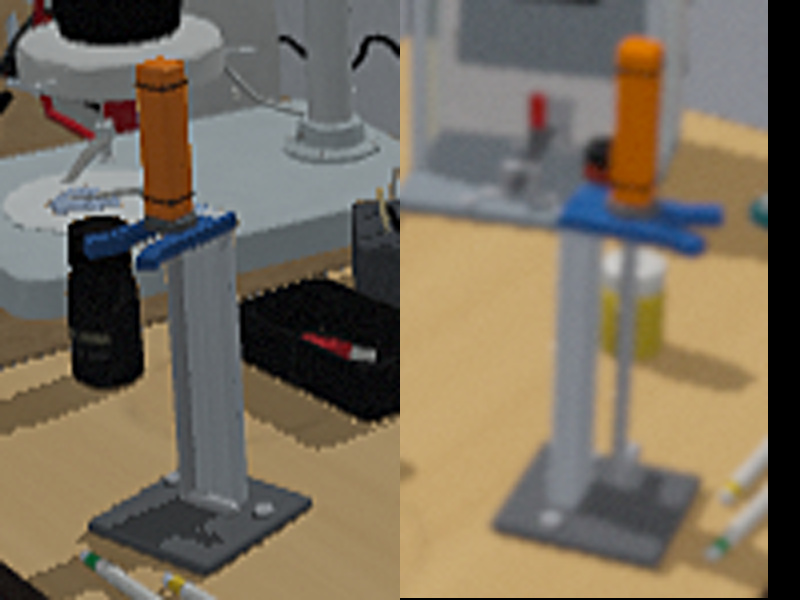

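The side crop shows the fork mouth pointing at the robot. The rod is at crop (625,350) in front of the post, and the bolt with its red knob is at (538,110). I'll move towards the hanger and look from near with the wrist camera.

```bash
python3 -m creep '[[0,0,-0.05,0,0,0,1],[0.02,-0.03,-0.10,0,0,0,1],[0.05,-0.07,-0.104,0,0,0,1],[0.08,-0.11,-0.104,0,0,0,1],[0.11,-0.15,-0.104,0,0,0,1],[0.14,-0.19,-0.104,0,0,0,1],[0.17,-0.23,-0.104,0,0,0,1],[0.2,-0.27,-0.104,0,0,0,1]]'
python3 -m creep '[[0.03,-0.04,0,0,0,0,1],[0.06,-0.08,0,0,0,0,1],[0.09,-0.12,0,0,0,0,1],[0.12,-0.16,0,0,0,0,1],[0.15,-0.2,0,0,0,0,1],[0.16,-0.22,0,0,0,0,1],[0.16,-0.22,0,0,0,0,1]]'
cat >> h.py <<'E'
from scipy.spatial.transform import Rotation as R
np.set_printoptions(precision=1,suppress=True)
def to(pos,rot=None):
    o=observe(); r=R.from_rotvec(o["tcp_rot"]); 
    d=r.inv().apply(np.array(pos)-o["ee_pos"])/1000
    t=np.zeros(3) if rot is None else (r.inv()*rot).as_rotvec(degrees=True)
    print("shift",d.round(4),"turn",t.round(2),"now",o["ee_pos"],r.as_matrix().round(3).tolist(),"j",np.round(o["joints"],2),"F",o["contact_force"],"t",round(o["clock"],1),"w",round(o["width"],1))
E
python3 - <<'E'
from h import *
c=shot("wrist1","wrist"); print(np.array(c["pose"]),c["vfov"]); to([424,117,330])
for n in "hook_rod hook_collar hanger hanger_seat".split(): print(n,[(round(r["p"],2),w(c,r["xyz"])) for r in find_in(n,c)[:2]])
E
```

```text
clock: 1.9
ee_pos: [346.3, -258.1, 330.9]
tcp_rot: [3.058, 0.714, 0.0]
contact_force: [0.9, 0.7, -0.0]
width: 91.8
gripper_force: 0.0
clock: 2.6
ee_pos: [392.2, 11.8, 331.1]
tcp_rot: [3.055, 0.725, 0.001]
contact_force: [0.5, 0.2, -0.4]
width: 91.4
gripper_force: 0.0
[[  0.5   0.9   0.2 452.3]
 [ -0.9   0.4   0.1  42.4]
 [  0.   -0.3   1.  489.7]
 [  0.    0.    0.    1. ]] 58.22153949443314
shift [ 0.1 -0.1  0. ] turn [0. 0. 0.] now [392.2   9.3 331. ] [[0.895, 0.447, 0.001], [0.447, -0.895, -0.002], [-0.0, 0.002, -1.0]] j [ 1.  -0.1 -1.   2.  -0.1  1.2 -1. ] F [-0.7  0.2 -0. ] t 2.6 w 91.6
hook_rod [(0.9, array([426.6, 110.2, 234. ]))]
hook_collar [(0.79, array([423.6, 111.1, 233.8]))]
hanger [(0.92, array([438.8, 114.8,   8.9]))]
hanger_seat [(0.81, array([438.2, 107.5,  13.6]))]
```

View pics/wrist1.png

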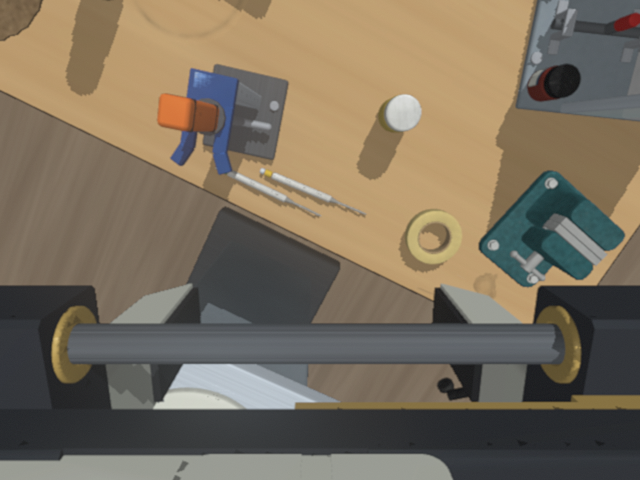

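The wrist view shows the handle top at (176,112), the fork at (210,110) and the hook finger at (258,126), which points right in the image (hanger -y). Next I'll fit the handle and fork from depth.

```bash
python3 - <<'E'
from h import *
d=np.load("pics/wrist1.npz"); P=d["pts"]; x,y,z=P[...,0],P[...,1],P[...,2]
h=(x>360)&(x<520)&(y>50)&(y<200)
hsv=cv2.cvtColor(d["frame"],cv2.COLOR_RGB2HSV)
bl=(hsv[...,0]>100)&(hsv[...,0]<125)&(hsv[...,1]>110)
def rep(n,m):
    q=P[m]; 
    if len(q)<5: print(n,len(q)); return
    r=cv2.minAreaRect(q[:,:2].astype(np.float32)); print(n,len(q),np.round(r[0],1),np.round(r[1],1),round(r[2],1),np.median(q,0))
rep("top",h&(z>241)); rep("fork",h&bl&(z>161)&(z<170)); rep("foot",h&(z>5)&(z<11)); rep("finger",h&(z>17)&(z<30)&(hsv[...,1]<60))
S=np.vstack([np.load(f"pics/{n}.npz")["pts"][np.load(f"pics/{n}.npz")["pts"][...,2]>0] for n in ("scene0","side0","wrist1")])
m=(S[:,0]>360)&(S[:,0]<520)&(S[:,1]>50)&(S[:,1]<200)
for a,b in((161,170),(241,250),(200,240),(5,11)):
    q=S[m&(S[:,2]>a)&(S[:,2]<b)]; 
    r=cv2.minAreaRect(q[:,:2].astype(np.float32)); print(a,b,len(q),np.round(r[0],1),np.round(r[1],1),round(r[2],1))
E
```

```text
top 28744 [401.1  85.5] [99.8 42. ] 63.7 [396.4  62.5 415.4]
fork 1901 [423.  114.9] [66.9 43.4] 13.3 [440.  113.6 165.5]
foot 4041 [417.7 106.7] [125.2  96.1] 14.7 [433.3 102.7   8.3]
finger 251 [435.7 107.2] [35.9 28.3] 47.3 [431.3 102.4  23.6]
161 170 3313 [422.7 116. ] [70.4 47.6] 14.6
241 250 1192 [426.7 116.1] [18.4 20.4] 12.9
200 240 975 [425.4 116.4] [20.6 21.8] 15.8
5 11 5519 [416.9 107. ] [126.6  97.3] 14.7
```

```bash
python3 - <<'E'
from h import *
a=np.radians(14); t=R.from_matrix(np.array([[np.cos(a),np.sin(a),0],[np.sin(a),-np.cos(a),0],[0,0,-1]]))
to([426.5,116.2,330],t)
o=observe(); r=R.from_rotvec(o["tcp_rot"]); print((r.inv().apply(np.array([426.5,116.2,330])-o["ee_pos"])).tolist())
E
```

```text
shift [ 0.1 -0.1  0. ] turn [ 0.   0.  12.2] now [392.    6.6 330.7] [[0.898, 0.441, -0.0], [0.441, -0.898, -0.0], [-0.0, 0.0, -1.0]] j [ 1.  -0.1 -1.   2.  -0.1  1.2 -1. ] F [ 0.6  0.  -0.1] t 2.9 w 91.7
[79.22098226740725, -83.15272404785432, 0.6585358682483201]
```

```bash
sed -i 's/d.round(4)/d.round(4).tolist()/; s/np.round(o\["joints"\],2)/np.round(o["joints"],2).tolist()/' h.py
python3 -m creep '[[0.03,-0.03,0,0,0,4,1],[0.055,-0.058,0,0,0,9,1],[0.079,-0.083,0,0,0,12.2,1],[0.079,-0.083,0,0,0,12.2,1],[0.079,-0.083,0,0,0,12.2,1],[0.079,-0.083,0,0,0,12.2,1]]'
python3 - <<'E'
from h import *
a=np.radians(14); t=R.from_matrix(np.array([[np.cos(a),np.sin(a),0],[np.sin(a),-np.cos(a),0],[0,0,-1]]))
to([426.5,116.2,191],t); print(observe()["ee_pos"])
E
```

```text
clock: 3.45
ee_pos: [426.1, 115.6, 330.3]
tcp_rot: [3.118, 0.383, -0.002]
contact_force: [0.7, 0.5, 1.1]
width: 91.8
gripper_force: 0.0
shift [0.0007, -0.0005, 0.1393] turn [0.  0.1 0. ] now [426.1 115.6 330.3] [[0.97, 0.242, -0.001], [0.242, -0.97, -0.0], [-0.001, 0.0, -1.0]] j [0.89, 0.06, -1.24, 1.89, 0.06, 1.23, -1.7] F [0.7 0.5 1.1] t 3.5 w 91.8
[426.1 115.6 330.3]
```

```bash
python3 -m creep '[[0,0,0.04,0,0,0,1],[0,0,0.08,0,0,0,1],[0,0,0.11,0,0,0,1],[0,0,0.13,0,0,0,1],[0,0,0.139,0,0,0,1],[0,0,0.139,0,0,0,0.3],[0,0,0.139,0,0,0,-0.3],[0,0,0.139,0,0,0,-1]]'
python3 -m creep '[[0,0,0,0,0,0,-1],[0,0,0,0,0,0,-1],[0,0,0,0,0,0,-1],[0,0,0,0,0,0,-1]]'
python3 - <<'E'
from h import *
to([426.5,116.2,191]); o=observe(); print(o["gripper_force"],o["torque"])
E
```

```text
clock: 4.25
ee_pos: [427.3, 117.2, 193.0]
tcp_rot: [3.117, 0.384, 0.004]
contact_force: [-0.1, 0.4, 0.1]
width: 72.3
gripper_force: 0.0
clock: 4.65
ee_pos: [426.3, 117.3, 191.9]
tcp_rot: [3.118, 0.385, 0.0]
contact_force: [-1.0, -0.3, 0.8]
width: 40.7
gripper_force: 0.0
shift [-0.0001, 0.0011, 0.0009] turn [0. 0. 0.] now [426.3 117.3 191.9] [[0.97, 0.243, 0.0], [0.243, -0.97, -0.0], [0.0, 0.0, -1.0]] j [0.67, 0.32, -1.14, 2.07, 0.35, 0.97, -1.98] F [-1.  -0.3  0.8] t 4.7 w 40.7
0.0 [-0.  0.  0.]
```

```bash
python3 -m creep '[[0,0,0,0,0,0,-1],[0,0,0,0,0,0,-1],[0,0,0,0,0,0,-1],[0,0,0,0,0,0,-1],[0,0,0,0,0,0,-1],[0,0,0,0,0,0,-1]]'
python3 -m creep '[[0,0,0,0,0,0,-1],[0,0,-0.004,0,0,0,-1],[0,0,-0.008,0,0,0,-1],[0,0,-0.01,0,0,0,-1],[0,0,-0.01,0,0,0,-1]]'
python3 - <<'E'
from h import *
to([426.5,116.2,201]); o=observe(); print(o["gripper_force"],o["torque"])
E
```

```text
clock: 5.25
ee_pos: [426.2, 117.3, 191.7]
tcp_rot: [3.118, 0.385, -0.0]
contact_force: [-0.1, -0.9, 0.3]
width: 18.0
gripper_force: 30.0
clock: 5.75
ee_pos: [426.5, 117.5, 202.1]
tcp_rot: [3.118, 0.385, 0.001]
contact_force: [0.3, -0.2, -1.6]
width: 17.8
gripper_force: 30.0
shift [-0.0003, 0.0012, 0.0011] turn [0. 0. 0.] now [426.5 117.5 202.1] [[0.97, 0.243, 0.001], [0.243, -0.97, 0.0], [0.001, 0.0, -1.0]] j [0.69, 0.3, -1.15, 2.06, 0.33, 0.98, -1.97] F [ 0.3 -0.2 -1.6] t 5.8 w 17.8
29.994284212589264 [-0.  0. -0.]
```

```bash
python3 -m creep '[[-0.01,0,0,0,0,0,-1],[-0.02,0,0,0,0,0,-1],[-0.03,0,0,0,0,0,-1],[-0.04,0,0,0,0,0,-1],[-0.05,0,0,0,0,0,-1],[-0.055,0,0,0,0,0,-1],[-0.055,0,0,0,0,0,-1],[-0.055,0,0,0,0,0,-1]]'
python3 - <<'E'
from h import *
to([426.5-53.3,117.5-13.3,202]); shot("side2","side")
E
```

```text
clock: 6.55
ee_pos: [373.1, 103.6, 201.8]
tcp_rot: [3.117, 0.384, 0.001]
contact_force: [0.1, -0.2, -2.1]
width: 17.8
gripper_force: 30.0
shift [0.0002, -0.0006, -0.0002] turn [0. 0. 0.] now [373.1 103.6 201.8] [[0.97, 0.243, 0.001], [0.243, -0.97, -0.001], [0.001, 0.001, -1.0]] j [0.87, 0.14, -1.26, 2.17, 0.17, 0.93, -1.82] F [ 0.1 -0.2 -2.1] t 6.5 w 17.8
```

View pics/side2.png

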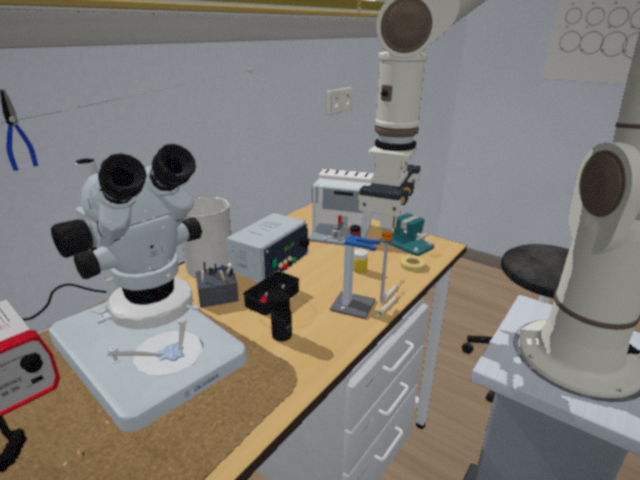

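The rod is free of the fork, hanging at (385,265). I'll raise it and meanwhile work out the pre-hook pose and check the obstacle heights.

```bash
cat >> h.py <<'E'
PSI=np.radians(20.9); HY=np.array([np.cos(PSI),np.sin(PSI),0]); HX=np.array([np.sin(PSI),-np.cos(PSI),0]); HO=np.array([661.2,-155.8,0]); L=171.8
def hood(p): return HO+p[0]*HX+p[1]*HY+np.array([0,0,p[2]])
def tilt(th):
    th=np.radians(th); z=np.sin(th)*HX-np.array([0,0,np.cos(th)]); return R.from_matrix(np.stack([np.cross(HY,z),HY,z],1))
def tip(p,th): # rod origin in hood coords
    r=tilt(th); to(hood(p)-L*r.as_matrix()[:,2],r)
E
python3 -m creep '[[0,0,-0.03,0,0,0,-1],[0,0,-0.06,0,0,0,-1],[0,0,-0.1,0,0,0,-1],[0,0,-0.14,0,0,0,-1],[0,0,-0.17,0,0,0,-1],[0,0,-0.17,0,0,0,-1],[0,0,-0.17,0,0,0,-1]]'
python3 - <<'E'
from h import *
tip([-60,-16,195],52); tip([-60,-16,95],52)
S=np.vstack([np.load(f"pics/{n}.npz")["pts"].reshape(-1,3) for n in ("scene0","side0")])
S=S[S[:,2]>25]
for x0 in range(480,720,40):
    print(x0,[int(np.max(np.r_[0,S[(S[:,0]>x0)&(S[:,0]<x0+40)&(S[:,1]>y0)&(S[:,1]<y0+40)][:,2]])) for y0 in range(-120,280,40)])
E
```

```text
clock: 7.3
ee_pos: [373.1, 104.4, 371.7]
tcp_rot: [3.117, 0.387, 0.001]
contact_force: [-0.4, 0.4, -2.8]
width: 17.8
gripper_force: 30.0
shift [0.1768, 0.1305, 0.0712] turn [-43.5 -38.8 -89.4] now [373.1 104.4 371.7] [[0.97, 0.244, 0.001], [0.244, -0.97, -0.0], [0.001, 0.0, -1.0]] j [0.96, -0.26, -1.07, 1.92, -0.24, 1.35, -1.36] F [-0.4  0.4 -2.8] t 7.3 w 17.8
shift [0.1767, 0.1305, 0.1712] turn [-43.5 -38.8 -89.4] now [373.1 104.4 371.7] [[0.97, 0.244, 0.001], [0.244, -0.97, -0.0], [0.001, 0.0, -1.0]] j [0.96, -0.26, -1.07, 1.92, -0.24, 1.35, -1.36] F [-0.4  0.4 -2.8] t 7.3 w 17.8
480 [0, 56, 58, 0, 0, 0, 0, 0, 0, 94]
520 [0, 0, 56, 0, 0, 0, 0, 0, 36, 37]
560 [0, 0, 0, 0, 0, 0, 38, 38, 37, 38]
600 [0, 0, 0, 73, 40, 44, 67, 98, 37, 38]
640 [25, 0, 105, 108, 107, 107, 107, 107, 46, 81]
680 [0, 0, 105, 108, 108, 107, 107, 108, 52, 84]
```

```bash
python3 -m creep '[[0.03,0.02,0.005,-3,-2.7,-6.2,-1],[0.06,0.04,0.01,-6,-5.4,-12.4,-1],[0.09,0.06,0.015,-9,-8,-18.6,-1],[0.11,0.08,0.02,-12,-10.7,-24.7,-1],[0.13,0.1,0.025,-15,-13.4,-30.9,-1],[0.15,0.115,0.03,-18,-16.1,-37,-1],[0.17,0.125,0.03,-21,-18.7,-43.2,-1],[0.1768,0.13,0.03,-24,-21.4,-49.3,-1]]'
python3 - <<'E'
from h import *
tip([-60,-16,195],52)
E
```

```text
clock: 8.1
ee_pos: [577.2, 21.2, 337.7]
tcp_rot: [2.247, 1.433, -0.428]
contact_force: [-0.1, -0.4, -2.5]
width: 18.3
gripper_force: 30.0
shift [0.0173, -0.0078, 0.0317] turn [-19.7 -17.4 -39.6] now [577.2  21.2 337.7] [[0.415, 0.909, -0.024], [0.774, -0.367, -0.517], [-0.479, 0.196, -0.856]] j [0.38, 0.63, -1.16, 1.54, 0.93, 1.78, -1.27] F [-0.1 -0.4 -2.5] t 8.1 w 18.3
```

```bash
python3 -m creep '[[0.003,-0.001,0.006,-3.3,-2.9,-6.6,-1],[0.006,-0.003,0.012,-6.6,-5.8,-13.2,-1],[0.01,-0.004,0.018,-9.9,-8.7,-19.8,-1],[0.014,-0.006,0.024,-13.1,-11.6,-26.4,-1],[0.017,-0.008,0.03,-16.4,-14.5,-33,-1],[0.0173,-0.0078,0.0317,-19.7,-17.4,-39.6,-1],[0.0173,-0.0078,0.0317,-19.7,-17.4,-39.6,-1],[0.0173,-0.0078,0.0317,-19.7,-17.4,-39.6,-1]]'
python3 - <<'E'
from h import *
tip([-60,-16,195],52);tip([-60,-16,95],52)
E
```

```text
clock: 8.9
ee_pos: [575.2, 21.2, 303.3]
tcp_rot: [1.322, 1.901, -0.638]
contact_force: [0.4, 0.4, -1.1]
width: 17.7
gripper_force: 30.0
shift [0.0016, 0.0012, 0.002] turn [-0.1 -0.  -0.5] now [575.2  21.2 303.3] [[-0.212, 0.936, 0.279], [0.579, 0.351, -0.736], [-0.788, 0.006, -0.616]] j [0.24, 0.65, -1.14, 1.84, 1.27, 1.79, -0.88] F [ 0.4  0.4 -1.1] t 8.9 w 17.7
shift [0.0804, 0.0006, 0.0636] turn [-0.1 -0.  -0.5] now [575.2  21.2 303.3] [[-0.212, 0.936, 0.279], [0.579, 0.351, -0.736], [-0.788, 0.006, -0.616]] j [0.24, 0.65, -1.14, 1.84, 1.27, 1.79, -0.88] F [ 0.4  0.4 -1.1] t 8.9 w 17.7
```

Reachable. I'll lower to the front of the hood, then look with all the cameras.

```bash
python3 -m creep '[[0.02,0,0.016,0,0,0,-1],[0.04,0,0.032,0,0,0,-1],[0.06,0,0.048,0,0,0,-1],[0.08,0.0006,0.0636,0,0,-0.5,-1],[0.08,0.0006,0.0636,0,0,-0.5,-1],[0.08,0.0006,0.0636,0,0,-0.5,-1]]'
python3 - <<'E'
from h import *
tip([-60,-16,95],52)
c=shot("wrist3","wrist"); s=shot("side3","side")
for k in (c,s):
  for n in "hood bolt_knob hook_rod jar_red".split(): print(n,[(round(r["p"],2),w(k,r["xyz"])) for r in find_in(n,k)[:2]])
b=cv2.resize(s["frame"][160:260,290:450],None,fx=3.75,fy=3.75,interpolation=cv2.INTER_CUBIC)[...,::-1]
o=np.zeros((600,800,3),np.uint8); o[:300,:400]=cv2.resize(c["frame"],(400,300),interpolation=cv2.INTER_AREA)[...,::-1]; o[:, :]=o; 
b=cv2.resize(b,(480,300)); o[300:,:480]=b
cv2.imwrite("pics/both3.png",o)
E
```

```text
clock: 9.5
ee_pos: [577.5, 20.1, 202.8]
tcp_rot: [1.315, 1.905, -0.643]
contact_force: [-0.2, -0.1, -2.0]
width: 18.0
gripper_force: 30.0
shift [0.0023, -0.0005, 0.0003] turn [-0.1  0.1 -0.1] now [577.5  20.1 202.8] [[-0.218, 0.935, 0.279], [0.575, 0.354, -0.738], [-0.789, -0.0, -0.615]] j [0.17, 0.8, -1.05, 1.89, 1.36, 1.74, -1.03] F [-0.2 -0.1 -2. ] t 9.5 w 18.0
hood [(0.8, array([ 684. , -179.1,   35.7])), (0.2, array([ 665.9, -163.9,   29.3]))]
bolt_knob [(0.7, array([ 667.7, -164.2,   27. ]))]
hook_rod [(0.84, array([565.1,  41.6, 208.5]))]
jar_red [(0.93, array([ 595. , -131.4,   37.5]))]
hood [(0.59, array([ 671.1, -194.9,   49.8]))]
bolt_knob [(0.45, array([ 660.1, -166. ,   35. ]))]
hook_rod []
jar_red [(0.7, array([ 594.2, -141.1,   44.5])), (0.24, array([436.5, 131.7,  32.1]))]
```

View pics/both3.png

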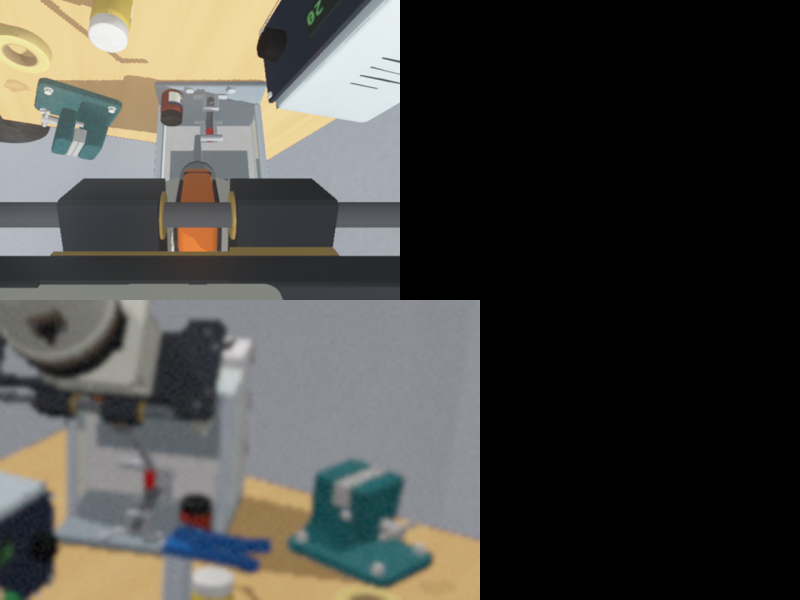

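The wrist view shows the rod reaching in, with the finger end at (222,138) just above and in front of the red knob at (210,130); it lies along the hood's y. I'll measure both in hood coordinates.

```bash
cat >> h.py <<'E'
def inhood(P): d=P-HO; return np.stack([d@HX,d@HY,d[...,2]],-1)
def look(n):
    c=shot(n,"wrist"); Q=inhood(cloud(c)); hsv=cv2.cvtColor(c["frame"],cv2.COLOR_RGB2HSV)
    return c,Q,hsv
def redknob(Q,hsv):
    m=((hsv[...,0]<8)|(hsv[...,0]>172))&(hsv[...,1]>130)&(abs(Q[...,1])<25)&(Q[...,0]>-45)&(Q[...,0]<50)&(Q[...,2]>25)&(Q[...,2]<75)
    q=Q[m]; print("red",len(q),q.min(0),q.max(0),np.median(q,0))
    t=q[q[:,2]>q[:,2].max()-4]; print("red top",len(t),t.mean(0),t.min(0),t.max(0))
E
python3 - <<'E'
from h import *
c,Q,hsv=look("wrist4"); redknob(Q,hsv)
m=(Q[...,2]>80)&(Q[...,2]<112)&(abs(Q[...,1])<40)&(Q[...,0]<0)&(Q[...,0]>-90)
v,u=np.nonzero(m); q=Q[m]; print(len(q),q.min(0),q.max(0))
for y0 in range(-28,24,4):
    s=q[(q[:,1]>=y0)&(q[:,1]<y0+4)]
    if len(s)>3: print(y0,len(s),np.percentile(s,5,axis=0),np.median(s,0),np.percentile(s,95,axis=0))
# roof edge / posts / housing face check
h=(Q[...,2]>60)&(Q[...,2]<140)&(abs(Q[...,1])<60)&(Q[...,0]>45)&(Q[...,0]<75); print("housing face x",np.nanmedian(Q[h],0))
d=(Q[...,2]>5)&(Q[...,2]<15)&(abs(Q[...,1])<120)&(Q[...,0]>-80)&(Q[...,0]<50); r=cv2.minAreaRect(Q[d][:,:2].astype(np.float32)); print("deck",r,Q[d].min(0),Q[d].max(0))
E
```

```text
red 97 [ 8.5 -2.5 43.4] [12.9  6.3 56.1] [10.9  1.4 49.6]
red top 24 [10.6  1.7 53.9] [ 8.5 -2.5 52.5] [12.5  6.2 56.1]
432 [-85.3 -20.6  93.3] [-58.3  14.9 111.8]
-20 46 [-84.8 -19.8  94.6] [-74.7 -17.7 103.7] [-63.4 -16.2 111.5]
-16 46 [-83.4 -15.4  93.8] [-67.1 -13.9  99.8] [-61.7 -12.3 110.6]
-12 50 [-64.6 -11.5  94.1] [-63.1 -10.   98.2] [-60.2  -8.4 100.4]
-8 49 [-64.5  -7.7  94.2] [-63.1  -6.1  98.2] [-60.4  -4.5 100.4]
-4 52 [-64.6  -3.8  94.2] [-63.3  -2.2  98.4] [-60.5  -0.7 100.6]
0 55 [-64.7   0.   94.1] [-63.2   2.3  98.1] [-60.8   3.9 100.6]
4 51 [-64.5   4.6  94.1] [-63.    6.2  98.2] [-60.7   7.8 100.6]
8 50 [-64.7   8.5  94. ] [-63.2  10.1  98.3] [-60.3  11.6 100.7]
12 30 [-63.6  12.4  95.1] [-62.6  13.2  97.8] [-59.8  14.8 100.1]
housing face x [58.2 17.6 82.3]
deck ((-0.5360145568847656, 1.8196563720703125), (101.09529876708984, 160.031494140625), 0.05634767934679985) [-51.1 -78.2   5. ] [50.  81.8 15. ]
```

```bash
python3 - <<'E'
from h import *
tip([-60,-14,95],52); tip([37,-14.5,86],52)
E
```

```text
shift [0.0023, 0.0017, 0.0005] turn [-0.   0.1  0. ] now [577.1  20.2 202.9] [[-0.219, 0.934, 0.281], [0.573, 0.357, -0.738], [-0.789, -0.0, -0.614]] j [0.17, 0.8, -1.05, 1.9, 1.36, 1.74, -1.03] F [-0.3 -0.9 -1.8] t 10.1 w 17.7
shift [-0.0502, 0.0013, 0.0826] turn [-0.   0.1  0. ] now [577.1  20.2 202.9] [[-0.219, 0.934, 0.281], [0.573, 0.357, -0.738], [-0.789, -0.0, -0.614]] j [0.17, 0.8, -1.05, 1.9, 1.36, 1.74, -1.03] F [-0.3 -0.9 -1.8] t 10.1 w 17.7
```

```bash
python3 -m creep '[[-0.01,0,0.016,0,0,0,-1],[-0.02,0.001,0.033,0,0,0,-1],[-0.03,0.001,0.05,0,0,0,-1],[-0.04,0.0013,0.066,0,0,0,-1],[-0.0502,0.0013,0.0826,0,0,0,-1],[-0.0502,0.0013,0.0826,0,0,0,-1],[-0.0502,0.0013,0.0826,0,0,0,-1]]'
cat >> h.py <<'E'
def fing(Q,zlo,zhi,xlo,xhi):
    m=(Q[...,2]>zlo)&(Q[...,2]<zhi)&(abs(Q[...,1])<32)&(Q[...,0]<xhi)&(Q[...,0]>xlo); q=Q[m]
    for y0 in range(-28,24,5):
        s=q[(q[:,1]>=y0)&(q[:,1]<y0+5)]
        if len(s)>3: print(y0,len(s),np.median(s,0),np.percentile(s,95,axis=0))
    if len(q): print("max y",q[:,1].max())
E
python3 - <<'E'
from h import *
c,Q,hsv=look("wrist5"); redknob(Q,hsv); fing(Q,80,104,20,55)
tip([37,-14.5,86],52); tip([37,-14.5,48],52)
E
```

```text
clock: 10.75
ee_pos: [612.2, -69.3, 191.4]
tcp_rot: [1.313, 1.906, -0.643]
contact_force: [-0.3, -0.1, -1.6]
width: 18.0
gripper_force: 30.0
red 367 [ 8.3 -2.9 43.8] [19.7  7.1 65. ] [11.1  1.8 56.7]
red top 118 [13.4  2.1 63.4] [ 9.2 -2.9 61. ] [19.7  7.1 65. ]
-23 10 [ 26.8 -18.9  88.5] [ 34.4 -18.5  93.1]
-18 34 [ 27.5 -15.5  87.2] [ 32.6 -13.2  92.1]
-13 57 [ 32.7 -10.1  86.1] [35.1 -8.5 89.1]
-8 70 [32.7 -5.5 86.6] [35.5 -3.1 88.8]
-3 58 [32.9 -0.8 86.4] [35.3  1.5 89.2]
2 70 [32.8  4.6 86.5] [35.1  6.9 89.1]
7 59 [32.8  9.8 86.3] [35.9 11.5 88.7]
12 38 [33.5 13.3 86.2] [35.9 15.4 88.6]
max y 15.620795967330057
shift [-0.0007, -0.0001, 0.0005] turn [0.  0.1 0.1] now [612.4 -68.3 191.5] [[-0.22, 0.934, 0.282], [0.574, 0.357, -0.737], [-0.789, -0.001, -0.615]] j [0.33, 0.79, -1.01, 1.92, 1.47, 1.63, -0.93] F [-0.6  1.1 -1. ] t 10.8 w 17.9
shift [0.0293, -0.0001, 0.0238] turn [0.  0.1 0.1] now [612.4 -68.3 191.5] [[-0.22, 0.934, 0.282], [0.574, 0.357, -0.737], [-0.789, -0.001, -0.615]] j [0.33, 0.79, -1.01, 1.92, 1.47, 1.63, -0.93] F [-0.6  1.1 -1. ] t 10.8 w 17.9
```

```bash
python3 -m creep '[[0.006,0.0015,0.005,0,0,0,-1],[0.012,0.0015,0.01,0,0,0,-1],[0.018,0.0015,0.015,0,0,0,-1],[0.024,0.0015,0.02,0,0,0,-1],[0.0293,0.0015,0.0238,0,0,0,-1],[0.0293,0.0015,0.0238,0,0,0,-1]]'
python3 - <<'E'
from h import *
c,Q,hsv=look("wrist6"); redknob(Q,hsv); fing(Q,40,62,24,50)
tip([37,-13,48],52); tip([-6,-13,48],52)
b=cv2.resize(c["frame"][120:300,200:440],(800,600),interpolation=cv2.INTER_CUBIC)[...,::-1]; cv2.imwrite("pics/c6.png",b)
E
```

```text
clock: 11.4
ee_pos: [613.6, -69.3, 152.3]
tcp_rot: [1.311, 1.908, -0.644]
contact_force: [-0.5, 0.1, -1.6]
width: 18.1
gripper_force: 30.0
red 402 [ 8.7 -2.8 43.8] [18.9  7.2 64.8] [11.2  2.  55.9]
red top 116 [13.   2.  63.2] [ 9.4 -2.8 60.8] [18.9  7.2 64.8]
-23 5 [ 28.4 -18.1  49.2] [ 34.2 -18.   53.7]
-18 19 [ 29.7 -15.8  46. ] [ 33.3 -13.5  50. ]
-13 56 [33.  -9.7 47. ] [35.6 -8.1 50.2]
-8 60 [33.1 -5.4 47.5] [35.9 -3.5 49.7]
7 37 [33.4 10.4 47.4] [35.6 11.9 49.4]
12 52 [33.8 14.2 47.3] [36.  16.6 49.5]
max y 16.702703504705678
shift [-0.0002, 0.0003, -0.0009] turn [-0.1  0.1  0.1] now [613.9 -69.2 153. ] [[-0.221, 0.934, 0.281], [0.573, 0.357, -0.738], [-0.789, -0.002, -0.614]] j [0.3, 0.85, -0.97, 1.92, 1.51, 1.62, -0.99] F [-0.5 -0.1 -1.4] t 11.4 w 17.8
shift [0.0262, 0.0003, -0.0349] turn [-0.1  0.1  0.1] now [613.9 -69.2 153. ] [[-0.221, 0.934, 0.281], [0.573, 0.357, -0.738], [-0.789, -0.002, -0.614]] j [0.3, 0.85, -0.97, 1.92, 1.51, 1.62, -0.99] F [-0.5 -0.1 -1.4] t 11.4 w 17.8
```

View pics/c6.png

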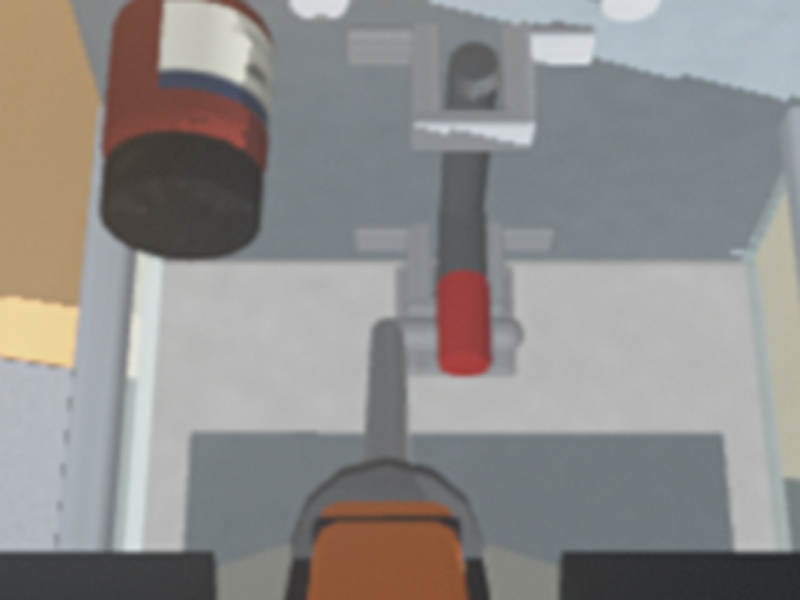

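The crop shows the finger lying behind the red knob at (465,325), with its end showing at (515,333) past it and the rod to the left. Now I'll draw slowly.

```bash
python3 -m creep '[[0.0018,0,-0.0024,0,0,0,-1],[0.0037,0,-0.0047,0,0,0,-1],[0.0055,0,-0.0071,0,0,0,-1],[0.0074,0,-0.0095,0,0,0,-1],[0.0092,0,-0.0118,0,0,0,-1],[0.011,0,-0.0142,0,0,0,-1],[0.0129,0,-0.0166,0,0,0,-1],[0.0147,0,-0.0189,0,0,0,-1]]'
python3 - <<'E'
from h import *
c,Q,hsv=look("wrist7"); redknob(Q,hsv); fing(Q,35,62,2,24)
tip([37-24,-13,48],52); tip([-6,-13,48],52)
E
```

```text
clock: 12.25
ee_pos: [605.7, -46.8, 154.0]
tcp_rot: [1.312, 1.905, -0.643]
contact_force: [1.7, -1.7, -1.4]
width: 18.2
gripper_force: 30.0
red 379 [-4.5 -3.1 43.5] [ 6.8  6.8 65. ] [-1.4  2.  56. ]
red top 105 [ 0.3  2.  63.3] [-3.4 -3.1 61. ] [ 6.8  6.8 65. ]
-18 18 [  6.2 -15.3  48.8] [ 10.7 -13.5  52.5]
-13 48 [ 9.8 -9.6 48.9] [12.4 -8.  52.2]
-8 76 [ 9.4 -5.  49.5] [14.  -3.5 57. ]
7 58 [ 9.4  9.8 49.5] [13.5 11.5 55.7]
12 66 [10.4 14.3 49.2] [12.8 16.7 51.5]
17 5 [11.  17.5 48.7] [12.1 17.6 49.7]
max y 17.648843736446324
shift [0.0003, -0.0001, -0.0] turn [-0.   0.1  0.1] now [605.6 -46.3 154. ] [[-0.22, 0.934, 0.282], [0.573, 0.357, -0.738], [-0.789, -0.001, -0.614]] j [0.26, 0.86, -0.98, 1.92, 1.49, 1.65, -1.02] F [ 1.1 -1.1 -1.4] t 12.3 w 17.7
shift [0.0119, -0.0001, -0.015] turn [-0.   0.1  0.1] now [605.6 -46.3 154. ] [[-0.22, 0.934, 0.282], [0.573, 0.357, -0.738], [-0.789, -0.001, -0.614]] j [0.26, 0.86, -0.98, 1.92, 1.49, 1.65, -1.02] F [ 1.1 -1.1 -1.4] t 12.3 w 17.7
```

```bash
python3 -m creep '[[0.0018,0,-0.0024,0,0,0,-1],[0.0037,0,-0.0047,0,0,0,-1],[0.0055,0,-0.0071,0,0,0,-1],[0.0074,0,-0.0095,0,0,0,-1],[0.0092,0,-0.0118,0,0,0,-1],[0.011,0,-0.0142,0,0,0,-1],[0.0129,0,-0.0166,0,0,0,-1],[0.0135,0,-0.0174,0,0,0,-1]]'
python3 - <<'E'
from h import *
c,Q,hsv=look("wrist8"); redknob(Q,hsv)
tip([-9,-13,48],52)
E
```

```text
clock: 13.1
ee_pos: [598.3, -28.8, 153.4]
tcp_rot: [1.313, 1.903, -0.646]
contact_force: [7.6, -11.1, -7.2]
width: 17.8
gripper_force: 30.0
red 383 [-21.7  -3.1  43.7] [-12.2   6.9  64.7] [-19.2   2.   55.6]
red top 109 [-17.4   1.8  63.1] [-21.7  -3.1  60.7] [-12.2   6.7  64.7]
shift [0.0017, 0.0004, -0.0028] turn [-0.2  0.3 -0. ] now [598.3 -28.8 153.4] [[-0.218, 0.935, 0.28], [0.572, 0.354, -0.74], [-0.791, -0.001, -0.612]] j [0.23, 0.87, -0.98, 1.92, 1.47, 1.67, -1.04] F [  6.2 -10.   -6.6] t 13.2 w 17.9
```

```bash
python3 -m creep '[[0.0006,0,-0.0008,0,0,0,-1],[0.0012,0,-0.0016,0,0,0,-1],[0.0012,0,-0.0016,0,0,0,-1]]'
python3 - <<'E'
from h import *
c,Q,hsv=look("wrist9"); redknob(Q,hsv); fing(Q,35,62,-20,10)
o=observe(); print(o["contact_force"],o["ee_pos"])
b=cv2.resize(c["frame"][120:300,200:440],(800,600),interpolation=cv2.INTER_CUBIC)[...,::-1]; cv2.imwrite("pics/c9.png",b)
E
```

```text
clock: 13.45
ee_pos: [597.5, -27.8, 153.3]
tcp_rot: [1.314, 1.902, -0.647]
contact_force: [7.2, -11.3, -8.3]
width: 17.7
gripper_force: 30.0
red 380 [-21.5  -3.   43.8] [-12.    7.   64.8] [-19.2   1.9  55.8]
red top 106 [-17.5   2.   63.2] [-20.9  -3.   60.9] [-12.    6.7  64.8]
-23 5 [-11.5 -18.7  52.1] [ -6.6 -18.2  56.3]
-18 28 [-14.5 -15.3  51.9] [ -8.2 -13.4  56.2]
-13 53 [ -8.6 -10.3  51.2] [-6.9 -8.4 54.4]
-8 88 [-9.  -4.9 51.1] [-6.6 -3.4 58.2]
-3 167 [-18.9  -1.3  48.6] [-17.3   1.6  60.4]
2 154 [-19.    5.   49.2] [-17.1   6.8  60.9]
7 62 [-9.4  9.1 51.1] [-6.5 11.3 58.2]
12 51 [-8.2 13.7 51.2] [-5.7 16.1 53.4]
max y 16.190372288707213
[  7.7 -11.1  -6.8] [597.5 -27.9 153.4]
```

View pics/c9.png

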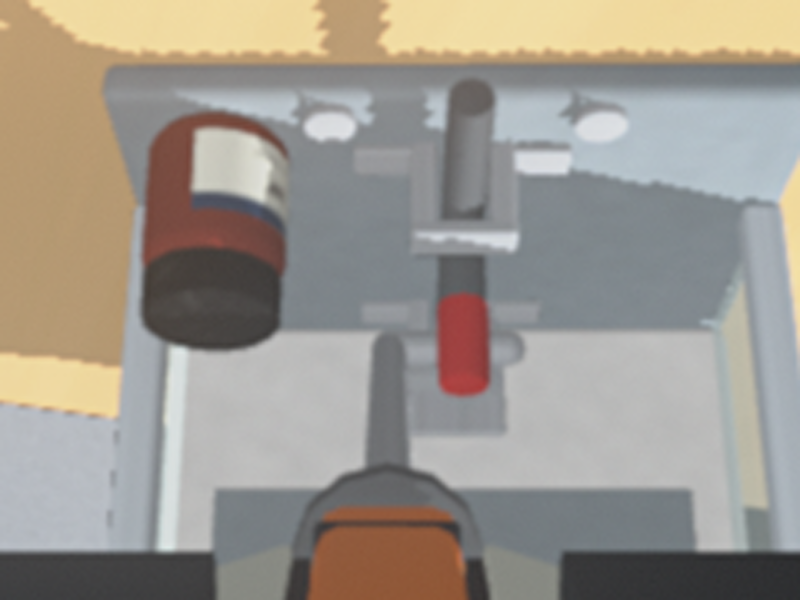

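The knob's front face is at hood x of about -21.5, the fully drawn position. The force rises with no further knob motion, so the bolt is at its stop. I'll unhook: back off, up, then out.

```bash
python3 -m creep '[[-0.003,0,0.004,0,0,0,-1],[-0.006,0,0.008,0,0,0,-1],[-0.006,0,0.008,0,0,0,-1],[-0.014,0,0.002,0,0,0,-1],[-0.022,0,-0.0045,0,0,0,-1],[-0.03,0,-0.0107,0,0,0,-1],[-0.0376,0,-0.0166,0,0,0,-1],[-0.0376,0,-0.0166,0,0,0,-1]]'
python3 - <<'E'
from h import *
c,Q,hsv=look("wrist10"); redknob(Q,hsv); fing(Q,75,100,-15,25)
tip([-9+10,-13,88],52); tip([-90,-13,130],52); print(observe()["contact_force"])
E
```

```text
clock: 14.3
ee_pos: [601.4, -33.3, 195.9]
tcp_rot: [1.312, 1.904, -0.64]
contact_force: [0.0, 0.5, -1.8]
width: 17.7
gripper_force: 30.0
red 348 [-21.4  -3.1  43.1] [-10.7   7.   64.9] [-19.1   1.7  56.8]
red top 110 [-16.9   2.   63.4] [-21.   -3.1  60.9] [-10.7   7.   64.9]
-18 19 [ -8.8 -14.6  94.3] [ -2.8 -13.   98.2]
-13 33 [-4.6 -9.9 93.2] [-1.3 -8.4 98.3]
-8 63 [-2.7 -5.3 93.3] [ 0.2 -3.7 95.9]
-3 66 [-2.8 -0.7 93.6] [ 0.5  1.6 95.8]
2 61 [-2.6  4.6 93.6] [ 0.5  6.4 95.8]
7 69 [-2.7  9.4 93.7] [ 0.1 11.7 95.9]
12 58 [-2.9 14.4 93.7] [ 0.9 16.4 95.9]
17 20 [-1.6 17.8 92.8] [ 0.3 18.9 95. ]
max y 18.913009072389873
shift [0.0002, -0.0005, 0.0017] turn [ 0.   0.1 -0.1] now [601.1 -33.6 194.9] [[-0.218, 0.934, 0.282], [0.574, 0.357, -0.737], [-0.79, 0.001, -0.614]] j [0.27, 0.8, -1.02, 1.91, 1.43, 1.68, -0.97] F [ 0.2 -0.1 -2.6] t 14.3 w 17.8
shift [0.0228, -0.0004, -0.0959] turn [ 0.   0.1 -0.1] now [601.1 -33.6 194.9] [[-0.218, 0.934, 0.282], [0.574, 0.357, -0.737], [-0.79, 0.001, -0.614]] j [0.27, 0.8, -1.02, 1.91, 1.43, 1.68, -0.97] F [ 0.2 -0.1 -2.6] t 14.3 w 17.8
[ 0.2 -0.1 -2.6]
```

The bolt stayed drawn. The rod tilted about 1.3° in the grip, which I'll compensate for. Now out and up.

```bash
python3 -m creep '[[0.003,0,-0.012,0,0,0,-1],[0.006,0,-0.025,0,0,0,-1],[0.009,0,-0.04,0,0,0,-1],[0.012,0,-0.055,0,0,0,-1],[0.016,0,-0.07,0,0,0,-1],[0.02,0,-0.085,0,0,0,-1],[0.0228,0,-0.0959,0,0,0,-1],[0.0228,0,-0.0959,0,0,0,-1]]'
cat >> h.py <<'E'
def hang(dx,dz,yaw=14,ry=1.3,g=(426.3,117.3,210.8)): # grasp point: seated pose + dx along hanger x, dz up
    a=np.radians(yaw); ux=np.array([np.cos(a),np.sin(a),0]); r=R.from_matrix(np.stack([ux,[np.sin(a),-np.cos(a),0],[0,0,-1]],1))*R.from_euler("y",ry,degrees=True)
    to(np.array(g)+dx*ux+[0,0,dz]+r.apply([0,0,19]),r)
E
python3 - <<'E'
from h import *
hang(-55,180)
tip([-60,-16,195],52)
E
```

```text
clock: 15.15
ee_pos: [568.6, 52.6, 235.3]
tcp_rot: [1.31, 1.908, -0.639]
contact_force: [-0.5, -0.5, -0.6]
width: 17.8
gripper_force: 30.0
shift [-0.035, -0.1636, -0.1773] turn [42.8 39.6 90.2] now [568.6  52.6 235.3] [[-0.221, 0.933, 0.284], [0.574, 0.36, -0.736], [-0.789, 0.0, -0.615]] j [0.13, 0.77, -1.08, 1.86, 1.31, 1.79, -1.01] F [-0.5 -0.5 -0.6] t 15.2 w 17.8
shift [-0.0715, -0.0039, -0.0148] turn [0.1 0.1 0.1] now [568.6  52.6 235.3] [[-0.221, 0.933, 0.284], [0.574, 0.36, -0.736], [-0.789, 0.0, -0.615]] j [0.13, 0.77, -1.08, 1.86, 1.31, 1.79, -1.01] F [-0.5 -0.5 -0.6] t 15.2 w 17.8
```

```bash
python3 -m creep '[[-0.02,0,-0.0155,0,0,0,-1],[-0.04,0,-0.031,0,0,0,-1],[-0.06,0,-0.0465,0,0,0,-1],[-0.08,0,-0.062,3,2.8,6.3,-1],[-0.08,0,-0.062,6,5.5,12.6,-1],[-0.08,0,-0.062,9,8.3,18.9,-1],[-0.08,0,-0.062,12,11.1,25.3,-1],[-0.08,0,-0.062,15,13.9,31.6,-1]]'
python3 - <<'E'
from h import *
hang(-55,180)
E
```

```text
clock: 15.95
ee_pos: [568.9, 49.2, 335.6]
tcp_rot: [2.065, 1.551, -0.469]
contact_force: [0.6, -0.4, -1.9]
width: 17.6
gripper_force: 30.0
shift [-0.0334, -0.1922, -0.0672] turn [27.7 25.8 58.1] now [568.9  49.2 335.6] [[0.287, 0.957, 0.029], [0.781, -0.217, -0.586], [-0.554, 0.191, -0.81]] j [0.29, 0.64, -1.16, 1.58, 0.98, 1.82, -1.23] F [ 0.6 -0.4 -1.9] t 15.9 w 17.6
```

```bash
python3 -m creep '[[-0.01,0.003,-0.015,3.4,3.2,7.1,-1],[-0.0194,0.0067,-0.0284,6.8,6.3,14.2,-1],[-0.0194,0.0067,-0.0284,10.2,9.5,21.3,-1],[-0.022,-0.025,-0.034,13.6,12.7,28.5,-1],[-0.025,-0.06,-0.042,17,15.8,35.6,-1],[-0.028,-0.1,-0.05,20.4,19,42.8,-1],[-0.03,-0.14,-0.058,23.8,22.2,50,-1],[-0.032,-0.17,-0.063,27,25.2,56.6,-1]]'
python3 - <<'E'
from h import *
hang(-55,180)
E
```

```text
clock: 16.75
ee_pos: [408.6, 86.6, 374.5]
tcp_rot: [3.007, 0.611, -0.098]
contact_force: [-2.3, -0.3, -1.6]
width: 18.0
gripper_force: 30.0
shift [-0.0254, -0.03, 0.0029] turn [3.5 5.4 9. ] now [408.6  86.6 374.5] [[0.919, 0.392, -0.048], [0.387, -0.918, -0.082], [-0.076, 0.057, -0.995]] j [1.06, -0.0, -1.36, 1.82, 0.06, 1.39, -1.48] F [-2.3 -0.3 -1.6] t 16.8 w 18.0
```

```bash
python3 -m creep '[[-0.012,-0.015,0.001,1.7,2.7,4.5,-1],[-0.0254,-0.03,0.003,3.5,5.4,9,-1],[-0.0254,-0.03,0.003,3.5,5.4,9,-1],[-0.0254,-0.03,0.003,3.5,5.4,9,-1],[-0.0254,-0.03,0.003,3.5,5.4,9,-1]]'
python3 - <<'E'
from h import *
hang(-55,180); hang(-55,11)
E
```

```text
clock: 17.25
ee_pos: [374.7, 105.1, 373.0]
tcp_rot: [3.114, 0.393, 0.038]
contact_force: [0.4, 0.9, -2.2]
width: 17.6
gripper_force: 30.0
shift [-0.0016, 0.0007, 0.0012] turn [ 0.3 -0.1  0.4] now [374.7 105.1 373. ] [[0.968, 0.249, 0.025], [0.249, -0.969, 0.0], [0.024, 0.006, -1.0]] j [0.99, -0.31, -1.06, 1.93, -0.27, 1.34, -1.31] F [ 0.4  0.9 -2.2] t 17.2 w 17.6
shift [-0.0056, -0.0003, 0.1701] turn [ 0.3 -0.1  0.4] now [374.7 105.1 373. ] [[0.968, 0.249, 0.025], [0.249, -0.969, 0.0], [0.024, 0.006, -1.0]] j [0.99, -0.31, -1.06, 1.93, -0.27, 1.34, -1.31] F [ 0.4  0.9 -2.2] t 17.2 w 17.6
```

```bash
python3 -m creep '[[-0.001,0,0.03,0.3,0,0.4,-1],[-0.002,0,0.065,0.3,0,0.4,-1],[-0.004,0,0.1,0.3,0,0.4,-1],[-0.005,0,0.135,0.3,0,0.4,-1],[-0.0055,0,0.16,0.3,0,0.4,-1],[-0.0056,0,0.17,0.3,0,0.4,-1],[-0.0056,0,0.17,0.3,0,0.4,-1],[-0.0056,0,0.17,0.3,0,0.4,-1]]'
python3 - <<'E'
from h import *
hang(-55,11)
for n,cam in (("wrist11","wrist"),("side11","side"),("scene11","scene")):
    c=shot(n,cam); P=cloud(c); x,y,z=P[...,0],P[...,1],P[...,2]
    a=np.radians(14); d=P-[427.5,117,0]; hx=d[...,0]*np.cos(a)+d[...,1]*np.sin(a); hy=-d[...,0]*np.sin(a)+d[...,1]*np.cos(a)
    hs=cv2.cvtColor(c["frame"],cv2.COLOR_RGB2HSV)
    for lo,hi in ((20,40),(40,70),(70,100),(100,130),(130,155),(155,170)):
        m=(z>lo)&(z<hi)&(hx>-75)&(hx<-43)&(abs(hy)<15)&(hs[...,1]<80)
        if m.sum()>5: print(n,lo,m.sum(),"hx",np.median(hx[m]),hx[m].min(),hx[m].max(),"hy",np.median(hy[m]),hy[m].min(),hy[m].max())
E
```

```text
clock: 18.05
ee_pos: [373.9, 104.8, 203.6]
tcp_rot: [-3.112, -0.382, -0.039]
contact_force: [-0.0, -0.5, -1.5]
width: 17.7
gripper_force: 30.0
shift [-0.0007, 0.0006, 0.0008] turn [-0.2 -0.2 -0. ] now [373.9 104.8 203.6] [[0.97, 0.242, 0.024], [0.241, -0.97, 0.009], [0.025, -0.003, -1.0]] j [1.0, 0.15, -1.4, 2.18, 0.18, 0.91, -1.83] F [-0.  -0.5 -1.5] t 18.1 w 17.7
wrist11 20 178 hx -51.25305653377819 -55.70632008924973 -48.13344651318795 hy -6.710411087150015 -14.528951112203785 5.677526448444117
wrist11 40 84 hx -49.18075331170169 -52.34535214029609 -48.37090037833639 hy 2.079229629345165 -1.893706394800775 5.945498027198913
wrist11 70 116 hx -49.59094376514831 -52.01061636732346 -48.88486557609734 hy 1.669498548226798 -1.7832111391546324 5.842305773696847
wrist11 100 160 hx -50.097846137520975 -52.87983977288496 -49.16559056539451 hy 1.793751047546813 -2.118703362249038 5.737631910190032
wrist11 130 102 hx -50.33847980559527 -52.19963866275516 -49.61488859879106 hy 1.452594333167009 -1.8980386649414953 5.359490618868397
side11 20 19 hx -53.779128271794 -56.157264938906195 -48.5553
[... 841 characters left out ...]
7527045 3.110074051039362
scene11 40 59 hx -55.03963875321058 -57.24485744101973 -49.16989900050693 hy -1.610082166534962 -4.135057191230523 3.8169996133284485
scene11 70 63 hx -55.24341466369045 -57.7612719575984 -49.136174886272634 hy -1.5834157333005923 -4.832700806470855 3.7490591341716364
scene11 100 63 hx -55.92329656345688 -58.2980598874553 -49.90779048319093 hy -1.869117532854542 -5.989750338586113 3.9516613518814534
scene11 130 54 hx -56.34224948890299 -59.180191821028025 -50.61550539362436 hy -1.010490396611468 -4.9801896099034355 3.236223396372253
scene11 155 35 hx -56.559996131732255 -60.27205688833423 -51.59926584579423 hy -1.6623831919682228 -4.733015451102377 3.263796811923095
```

The rod is nearly upright, about 0.8° over-corrected. I'll slide it into the slot with less tilt.

```bash
python3 - <<'E'
from h import *
hang(-30,11,ry=0.6); hang(0,11,ry=0.6)
E
```

```text
shift [0.0239, -0.0005, 0.0017] turn [ 0.  -0.9 -0.1] now [374.3 103.8 203.9] [[0.971, 0.24, 0.026], [0.24, -0.971, 0.006], [0.027, 0.0, -1.0]] j [1.0, 0.14, -1.39, 2.18, 0.18, 0.91, -1.83] F [ 0.7  0.6 -0.9] t 18.2 w 17.8
shift [0.0539, -0.0006, 0.0025] turn [ 0.  -0.9 -0.1] now [374.3 103.8 203.9] [[0.971, 0.24, 0.026], [0.24, -0.971, 0.006], [0.027, 0.0, -1.0]] j [1.0, 0.14, -1.39, 2.18, 0.18, 0.91, -1.83] F [ 0.7  0.6 -0.9] t 18.2 w 17.8
```

```bash
python3 -m creep '[[0.008,0,0,0,-0.4,0,-1],[0.016,0,0.0005,0,-0.9,0,-1],[0.024,0,0.001,0,-0.9,0,-1],[0.032,0,0.001,0,-0.9,0,-1],[0.04,0,0.0015,0,-0.9,0,-1],[0.048,0,0.002,0,-0.9,0,-1],[0.054,0,0.0022,0,-0.9,0,-1],[0.054,0,0.0022,0,-0.9,0,-1]]'
python3 - <<'E'
from h import *
hang(0,11,ry=.6); hang(0,0,ry=0.6); print(observe()["contact_force"])
E
```

```text
clock: 19.0
ee_pos: [426.6, 116.7, 202.1]
tcp_rot: [-3.115, -0.377, -0.014]
contact_force: [-0.1, -0.8, -1.9]
width: 17.7
gripper_force: 30.0
shift [0.0001, -0.0006, -0.0007] turn [-0.2  0.1 -0.2] now [426.6 116.7 202.1] [[0.971, 0.239, 0.008], [0.239, -0.971, 0.005], [0.009, -0.003, -1.0]] j [0.74, 0.32, -1.22, 2.06, 0.37, 0.98, -2.0] F [-0.1 -0.8 -1.9] t 19.0 w 17.7
shift [-0.0, -0.0006, 0.0103] turn [-0.2  0.1 -0.2] now [426.6 116.7 202.1] [[0.971, 0.239, 0.008], [0.239, -0.971, 0.005], [0.009, -0.003, -1.0]] j [0.74, 0.32, -1.22, 2.06, 0.37, 0.98, -2.0] F [-0.1 -0.8 -1.9] t 19.0 w 17.7
[-0.1 -0.8 -1.9]
```

```bash
python3 -m creep '[[0,0,0.003,0,0,0,-1],[0,0,0.006,0,0,0,-1],[0,0,0.009,0,0,0,-1],[0,0,0.009,0,0,0,-1]]'
python3 -m creep '[[0,0,0.0005,0,0,0,-1],[0,0,0.001,0,0,0,-1],[0,0,0.001,0,0,0,-1]]'
python3 - <<'E'
from h import *
hang(0,0,ry=0.6)
for n,cam in (("side12","side"),("scene12","scene")):
    c=shot(n,cam); P=cloud(c); z=P[...,2]
    a=np.radians(14); d=P-[427.5,117,0]; hx=d[...,0]*np.cos(a)+d[...,1]*np.sin(a); hy=-d[...,0]*np.sin(a)+d[...,1]*np.cos(a)
    f=c["frame"]; f=f[180:330,300:420] if cam=="side" else f[170:320,200:320]
    cv2.imwrite("pics/t_%s.png"%cam,cv2.resize(f,(400,500),interpolation=cv2.INTER_CUBIC)[...,::-1])
cv2.imwrite("pics/both12.png",np.hstack([cv2.imread("pics/t_side.png"),cv2.imread("pics/t_scene.png")]))
E
```

```text
clock: 19.4
ee_pos: [425.4, 116.3, 192.4]
tcp_rot: [-3.115, -0.377, -0.011]
contact_force: [-0.0, 0.2, -1.6]
width: 17.7
gripper_force: 30.0
clock: 19.7
ee_pos: [425.6, 116.4, 192.1]
tcp_rot: [-3.116, -0.377, -0.012]
contact_force: [-3.3, -0.5, 4.9]
width: 17.8
gripper_force: 30.0
shift [0.0011, -0.0007, 0.0003] turn [-0.1  0.1 -0.2] now [425.6 116.4 192.1] [[0.971, 0.239, 0.007], [0.239, -0.971, 0.004], [0.008, -0.002, -1.0]] j [0.72, 0.34, -1.21, 2.08, 0.39, 0.97, -2.02] F [-3.3 -0.5  4.9] t 19.7 w 17.8
```

View pics/both12.png

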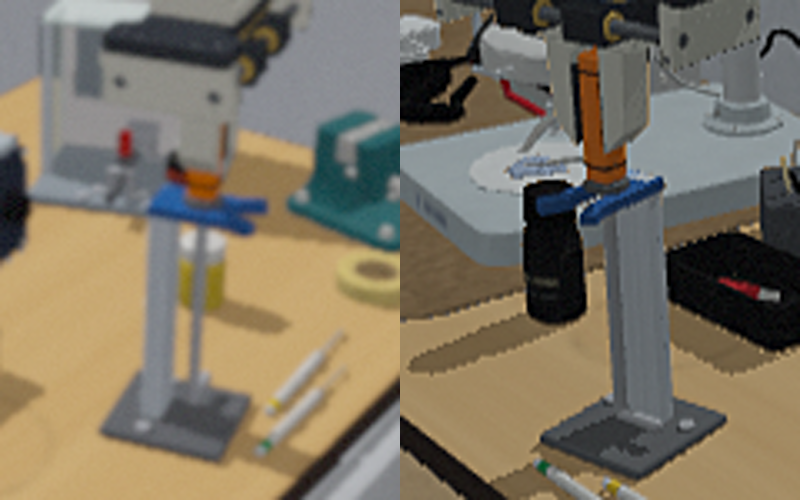

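Both views show the collar on the fork at about (200,200) in the left half, with the rod in the slot, and the contact force confirms it is seated. I'll release, rise and check.

```bash
python3 -m creep '[[0.001,-0.0005,-0.0006,0,0,0,-1],[0.001,-0.0005,-0.0006,0,0,0,-0.6],[0.001,-0.0005,-0.0006,0,0,0,-0.5],[0.001,-0.0005,-0.0006,0,0,0,-0.3],[0.001,-0.0005,-0.0006,0,0,0,0],[0.001,-0.0005,-0.0006,0,0,0,0.3],[0.001,-0.0005,-0.0006,0,0,0,0.3],[0.001,-0.0005,-0.0006,0,0,0,0.3]]'
python3 -m creep '[[0.001,0,0,0,0,0,0.3],[0.001,0,-0.01,0,0,0,0.3],[0.001,0,-0.03,0,0,0,0.5],[0.001,0,-0.06,0,0,0,0.5],[0.001,0,-0.1,0,0,0,0.5],[0.001,0,-0.13,0,0,0,0.5],[0.001,0,-0.13,0,0,0,0.5],[0.001,0,-0.13,0,0,0,0.5]]'
python3 - <<'E'
from h import *
o=observe(); print(o["ee_pos"],o["contact_force"],o["joints"].round(2).tolist(),o["width"])
S=[]
for n,cam in (("side13","side"),("scene13","scene")):
    c=shot(n,cam); S.append(cloud(c).reshape(-1,3))
    f=c["frame"]; f=f[180:330,300:420] if cam=="side" else f[170:320,200:320]
    cv2.imwrite("pics/t_%s.png"%cam,cv2.resize(f,(400,500),interpolation=cv2.INTER_CUBIC)[...,::-1])
cv2.imwrite("pics/both13.png",np.hstack([cv2.imread("pics/t_side.png"),cv2.imread("pics/t_scene.png")]))
S=np.vstack(S); S=S[(abs(S[:,0]-425)<30)&(abs(S[:,1]-117)<30)]
for a,b in((180,200),(200,220),(220,240),(241,250)):
    q=S[(S[:,2]>a)&(S[:,2]<b)]; r=cv2.minAreaRect(q[:,:2].astype(np.float32)); print(a,len(q),r,q[:,2].max())
E
```

```text
clock: 20.6
ee_pos: [426.6, 117.1, 192.3]
tcp_rot: [-3.115, -0.377, -0.012]
contact_force: [-0.1, -0.1, 0.2]
width: 57.4
gripper_force: 0.0
clock: 21.4
ee_pos: [427.0, 116.5, 322.9]
tcp_rot: [-3.117, -0.376, -0.015]
contact_force: [0.6, 0.3, -0.7]
width: 68.7
gripper_force: 0.0
[427.  116.5 322.9] [ 0.6  0.3 -0.7] [1.03, 0.11, -1.42, 1.91, 0.12, 1.21, -1.76] 68.6561458392092
180 217 ((425.463134765625, 117.19773864746094), (20.556493759155273, 21.50873374938965), 13.52043628692627) 199.99472362823764
200 215 ((425.64385986328125, 116.59466552734375), (19.217166900634766, 22.46323585510254), 5.940419673919678) 219.94061752998226
220 231 ((424.69677734375, 117.37459564208984), (19.056941986083984, 22.435874938964844), 12.950875282287598) 239.90195277799324
241 85 ((424.9533386230469, 117.28324890136719), (18.450298309326172, 21.68372344970703), 10.667750358581543) 246.2099706262394
```

View pics/both13.png

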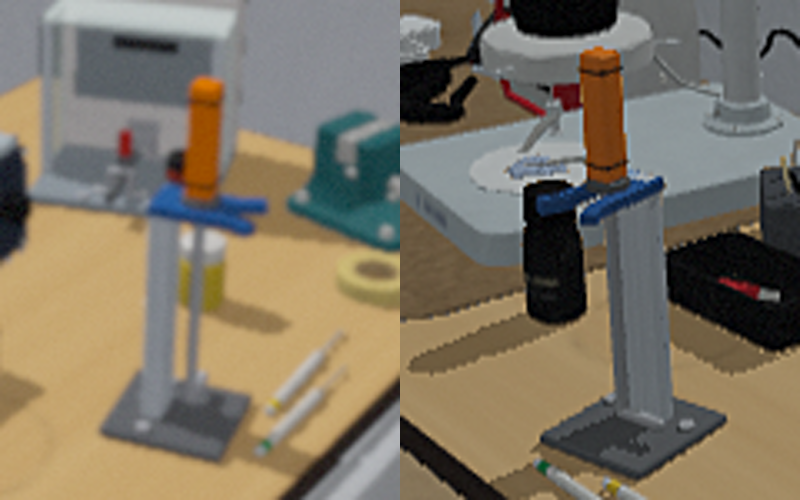

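The rod hangs as before, within about 1 mm and upright. The jars and bottle have not moved and the bolt is drawn, so I'm handing in.

```bash
python3 -c "
from bench import finish_job; print(finish_job())"
```

```text
the job is handed in; nothing more can be done
None
```

The bolt is drawn to its stop with the hook rod, the rod is back in its hanger within about 1 mm of where it was, the jars and bottle look unmoved, and the job was handed in at about 21 s.

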